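Load the last block in the dry-bath heater and start it

TASK

Stand the loose hexagonal tube block in the dry-bath heater's tray, tucked into the corner between the two bolted blocks so that it stands flat with its faces flush against both of them, and let go of it. Then press the big guarded start button on the sloping controller all the way down, keep it down for a good half second and release it, without ever leaning hard on it (25 N at most). Do not press start before the block is in, and do not shift the other things on the bench.

Things in the scene. Friction and masses are not known exactly. Their poses are not given: they have to be found in the camera images.
- hex_block_mid (a point): Centre of the loose hexagonal aluminium block, half-way up its body (32.5 mm above the underside). Body 56 mm across flats, 64.7 across corners, 65 high, 0.3 to 0.55 kg. x: through two corners; y: square to two flats; z up. Black upright lifting tab on top, centred: 36 mm long along x, 12 thick along y, 32 high above the body; grip it across its thickness.
- hex_block: The same block; origin at the centre of its underside, same axes. It starts standing on the bench, to the left or the right of the heater; the controller is on the other side.
- heater: Fixed white box 205 x 180 mm (x, y), origin under its centre, +x roughly away from the robot. Shallow tray on top: floor 55 mm up, 180 x 152 mm inside, rim 6 mm thick, top at 68 mm. Two tabless hexagonal blocks of the same size, tops at 120 mm, are bolted in it, touching each other, corners along x, axes at x = 28.5, y = 28 and -28 mm. Their near (-x) side forms a V for the third.
- heater_nest (a point): Point on the tray floor under the axis of the third block when it is home, touching both bolted blocks: x = -20, y = 0, z = 55 mm of the heater, same axes. The block reaches it freely by sliding along +x over the tray floor until both faces meet. Home, its x axis lies along the heater's x or a multiple of 60 degrees from it.
- controller: Fixed grey wedge: 150 mm deep (x), 160 wide (y), 40 high in front, 145 at the back; origin under its centre. Its top face slopes up away from the robot at 35 degrees and carries the start button in its collar; the small knobs and the dark display beside it are dummies.
- start_button_top (a point): Centre of the top of the start button, a grey round cap 51 mm across; moves with it. z: outward, square to the sloping face; y: level along the face; x: up the slope. A rigid black collar, 62 mm inside and 74 outside diameter, is level with the cap's top at rest: press in the middle, square to the face. It sinks 10 mm along -z (spring 2.4 N at first, 8 N at the end) to a hard stop.
- start_button (a joint): Travel of the start button in m: 0 released, 0.010 fully down; it springs back.
- square_block: Bystander: loose square aluminium block, 60 x 60 x 65 mm with a like tab (top at 97 mm); origin at the centre of its underside. Leave alone.
- reagent_bottle: Bystander: amber bottle, 64 mm across, 130 mm high; origin at the centre of its underside. Leave alone.
- pipette: Bystander: white pipette lying along its x, 240 mm long, 30 mm wide, 26 mm high; origin under its middle. Leave alone.

How it is judged:
By the outcome, as a careful person would: the job done as asked, in the order asked, and still so for the second after the job is handed in, with the robot touching nothing.
It also fails if it takes over 59 s, if anything falls off the work surface, if the arm or the gripper's body presses on something with over 40 N, if the wrist force passes 120 N, or if a joint passes its speed limit or range.

ROBOT

A 6-joint arm with a two-finger parallel gripper is mounted at the origin on the work surface. World frame = base frame: x ahead of the robot, y to its left, z up, the work surface at z = 0. Lengths are in m, angles in degrees, forces in N, time in s.
With the tool pointing down it reaches from about 0.4 to 0.825 m from the base axis. Payload 7 kg.
Tool frame: the origin (TCP) lies on the centre line of the jaws, within the pads' length; the fingertips stand 22 mm ahead of it and the grasp point (between the pads) lies 3 mm ahead of it; z points along the fingers, y is the line along which they close (so a half turn about z gives the same grasp; the last joint's range is limited). The gripper opens to 88 mm and grips with 3 to 60 N. Pads are 19 mm wide; open, the fingers measure 130 mm over their backs; the gripper's body (78 mm by 193 mm) begins 47 mm behind the grasp point.
Start: joints at [16.507, 20.546, 0.682, 0, -70.136, -16.507], TCP at [0.675, -0, 0.249] pointing down, gripper open.
Joint ranges: [-176.03, 176.03], [-82.01, 121.73], [-58.28, 71.71], [-173.87, 95.51], [-174.79, -0.11], [-173.66, 173.66]. Speed limits (degrees/s): [136.94, 136.94, 172.46, 180, 180, 180].

INTERFACE

Orientations are given as [roll, pitch, yaw] about the fixed x, y, z axes, in that order (R = Rz(yaw) Ry(pitch) Rx(roll)).
In Python, from plant import get_state, cams, r gives the robot as it stands.
- The arm moves only by the tool apply_moves, never from a script. Its argument "targets" is a list of rows, each an object with "dp": the shift along the world's x, y, z in m, a list of three; "yaw": the turn about the world's z in degrees. In form: [{"dp": [x, y, z], "yaw": yaw}, ...]. A call has 1 to 20 rows; each row is the pose to reach, as a shift and turn from the pose commanded when the call began; what a row does not reach only later rows make up. A row lasts 1/12 s, in which the tool goes at most 41.7 mm and 7.16 degrees, less where a joint would pass 70% of its speed; a pose out of reach is approached as far as the arm can. A call with a gripper value outside its range is refused whole. "grip" is the gripper command: -1 is fully open, 1 is shut, values between are in proportion, set as the call begins (left out, the last holds). The fingers move at their own pace and stop on an object; "squeeze" is the grip in N (left out, the last holds). Time passes only in rows, so rows that repeat a pose let the fingers close. It gives the time, the measured TCP pose, the force, the opening and the grip force at its end, in the units of the state.
- get_state(): the state, without advancing time (a new reading comes with each control period).
- cams.capture(name): name is "scene" or "side" or "wrist"; returns a dict with "image" (420x560x3 uint8, red, green, blue), "range_z" (420x560 float32, m along the optical axis (not along the pixel's ray), 0 where there is no reading), "fx", "fy", "cx", "cy" (pixels), "R" (3x3) and "t" (3): a world point X has camera coordinates R X + t; the wrist camera has in their place "T_tool_cam" (4x4, takes a point from camera to tool coordinates, whose origin is the TCP and whose axes are the flange's). Camera axes: x right, y down, z forward; pixel columns grow to the right and rows downward; lengths in m; the calibration is good to about 2 mm. A picture is of the moment at which its call begins: read the wrist's pose just before it.
- r.close_job(): hands the job in; it is judged then, once.
The state is a dict: "time_s": time; "joints": joint angles; "qd": joint speeds; "joint_torque": joint torques, N m; "tcp_pos": TCP position; "eef_rot": TCP orientation; "contact_force": force on the tool from outside, world axes, zero at the start; "moment": the same for the moment, N m; "gripper_width": finger opening in m; "gripper_force": force on a finger pad.
Only numpy, scipy, OpenCV 4.12 (cv2) and the standard library are available. Lean on these libraries where they do the work, as an engineer would, in place of code of your own. Each camera call takes 0.05 s, during which the arm holds its last target. There are 200 camera calls.

## Working session

There is one attempt and no reset: what is moved stays moved. The work goes in short steps, Python scripts to look and compute and a tool call to move; the robot and the scene stay as the last step left them, time stands still between calls to the robot, and variables do not carry over. Pictures are saved under pics/ and viewed, at most 10 in all, crops included, and the job is handed in when it is done.

Besides the shell and the picture viewer there is one more tool, called after ">>>" as name([rows], argument=value, ...), one row to a line, values as JSON. apply_moves: Moves the arm, as the interface text tells. Its arguments: {"type":"object","properties":{"targets":{"type":"array","items":{"type":"object","properties":{"dp":{"type":"array","items":{"type":"number"}},"yaw":{"type":"number"}}}},"grip":{"type":"number"},"squeeze":{"type":"number"}},"required":["targets"]}

```bash
mkdir -p pics; ls
python3 - <<'E'
from plant import get_state,cams,r
import cv2,numpy as np
s=get_state();print(s)
ims=[]
for n in("scene","side","wrist"):
    c=cams.capture(n);np.savez(f"pics/{n}0.npz",**c)
    cv2.imwrite(f"pics/{n}0.png",c["image"][:,:,::-1]);print(n,{k:c[k] for k in c if k not in("image","range_z")}, (c["range_z"]>0).mean())
E
```

```text
pics
{'time_s': 0.0, 'joints': array([ 1.65081451e+01,  2.05916805e+01,  6.33717732e-01, -2.07108245e-02,
       -7.01353498e+01, -1.65064248e+01]), 'qd': array([ 0.08321894, -0.06252536, -0.08485115, -0.03320122, -0.00069671,
       -0.03627064]), 'joint_torque': array([-8.00930356e-04, -5.82726967e+01,  2.93058443e+01,  6.99745238e+00,
        6.93249181e-03, -2.06530804e-04]), 'tcp_pos': array([ 6.74547201e-01, -5.47410046e-06,  2.47617601e-01]), 'eef_rot': array([ 1.79905001e+02, -7.84783480e-03, -9.00053265e+01]), 'contact_force': array([-0.57562974,  1.07717203,  0.52731407]), 'moment': array([-0.02916522, -0.00691679, -0.0362969 ]), 'gripper_force': 0.0, 'gripper_width': 0.08774563767920111}
scene {'fx': 400.78304771897126, 'fy': 400.78304771897126, 'cx': 283.935332412979, 'cy': 207.98076468586484, 'R': array([[-0.18298119,  0.98300868,  0.01455428],
       [ 0.72603582,  0.14509934, -0.67217421],
       [-0.66286489, -0.11242831, -0.74024997]]), 't': array([ 0.1171872 , -0.38208366,  1.33364841])} 0.9961352040816327
side {'fx': 470.3249070940022, 'fy': 470.3249070940022, 'cx': 274.5586780177963, 'cy': 207.15105098904434, 'R': array([[ 0.94097964, -0.33808424, -0.01601112],
       [-0.18260986, -0.46728551, -0.86504213],
       [ 0.28497535,  0.81691082, -0.50144367]]), 't': array([-0.55670388,  0.17710161,  1.01730785])} 0.9959948979591837
wrist {'fx': 343.57845698442407, 'fy': 343.57845698442407, 'cx': 278.4704325769254, 'cy': 208.39993070550312, 'T_tool_cam': array([[ 8.46583637e-04, -9.51339591e-01, -3.08143256e-01,
         8.40571603e-02],
       [ 9.99999503e-01,  9.67383208e-04, -2.39261212e-04,
         1.28273719e-04],
       [ 5.25711275e-04, -3.08142901e-01,  9.51339937e-01,
        -1.36076958e-01],
       [ 0.00000000e+00,  0.00000000e+00,  0.00000000e+00,
         1.00000000e+00]])} 0.9961437074829932
```

View pics/scene0.png

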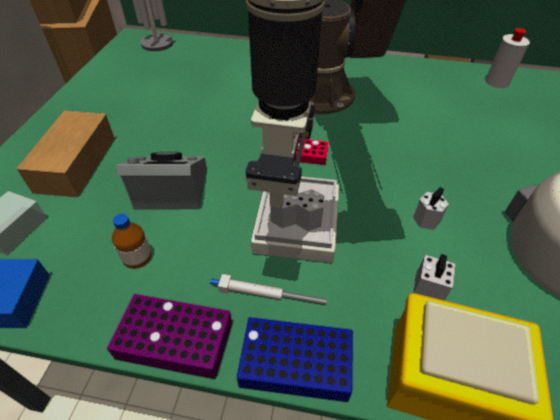

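View pics/side0.png

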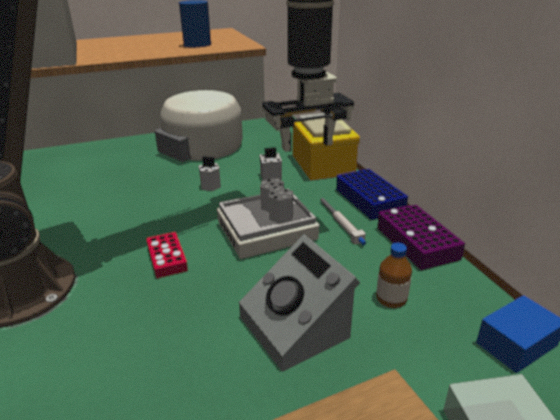

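```bash
cat > h.py <<'E'
import numpy as np,cv2
def load(f): return dict(np.load(f))
def cloud(c,R=None,t=None):
    """world points per pixel (H,W,3); nan where no reading"""
    R=c["R"] if R is None else R; t=c["t"] if t is None else t
    z=c["range_z"].astype(float).copy(); z[z==0]=np.nan
    v,u=np.mgrid[:420,:560]
    P=np.dstack([(u-c["cx"])/c["fx"]*z,(v-c["cy"])/c["fy"]*z,z])
    return (P-t)@R
E
python3 - <<'E'
from h import *
a=load("pics/scene0.npz");b=load("pics/side0.npz")
c1=cv2.resize(a["image"][170:310,390:480],None,fx=4,fy=4,interpolation=3)
c2=cv2.resize(b["image"][135:200,190:300],None,fx=4,fy=4,interpolation=3)
im=np.zeros((560,800,3),np.uint8);im[:560,:360]=c1;im[:260,360:800]=c2
cv2.imwrite("pics/crop.png",im[:,:,::-1])
for n,c,boxes in(("scene",a,[(410,450,180,235),(412,462,248,305)]),("side",b,[(195,225,150,195),(255,287,142,185)])):
    P=cloud(c)
    for u0,u1,v0,v1 in boxes:
        Q=P[v0:v1,u0:u1].reshape(-1,3);Q=Q[np.isfinite(Q[:,0])]
        print(n,(u0,v0))
        for lo,hi in((.055,.072),(.085,.105)):
            q=Q[(Q[:,2]>lo)&(Q[:,2]<hi)];print(lo,len(q),q.mean(0).round(4) if len(q) else 0,np.percentile(q,[3,97],axis=0).round(3).tolist() if len(q) else 0)
    # green table height check, and range noise
    g=c["image"].astype(int);m=(g[...,1]>g[...,0]+25)&(g[...,1]>g[...,2]+15);z=P[...,2][m];print("table z",np.nanmedian(z),np.nanstd(z[np.abs(z)<.05]))
E
```

```text
scene (410, 180)
0.055 380 [0.5085 0.3189 0.0651] [[0.478, 0.292, 0.057], [0.529, 0.348, 0.07]]
0.085 91 [0.5049 0.3197 0.0956] [[0.487, 0.308, 0.087], [0.518, 0.332, 0.1]]
scene (412, 248)
0.055 748 [0.6986 0.3146 0.0651] [[0.664, 0.286, 0.057], [0.724, 0.346, 0.069]]
0.085 136 [0.6954 0.3152 0.0954] [[0.677, 0.309, 0.086], [0.71, 0.322, 0.099]]
table z 0.0008003036231935838 0.0028406790971129353
side (195, 150)
0.055 161 [0.498  0.3092 0.0631] [[0.473, 0.291, 0.056], [0.526, 0.335, 0.071]]
0.085 52 [0.4997 0.3177 0.0917] [[0.485, 0.307, 0.086], [0.513, 0.33, 0.096]]
side (255, 142)
0.055 180 [0.6877 0.3038 0.0629] [[0.66, 0.283, 0.056], [0.719, 0.34, 0.07]]
0.085 52 [0.69   0.3138 0.0913] [[0.674, 0.309, 0.085], [0.706, 0.322, 0.096]]
table z -0.0014463860320914374 0.0014738195664387383
```

View pics/crop.png

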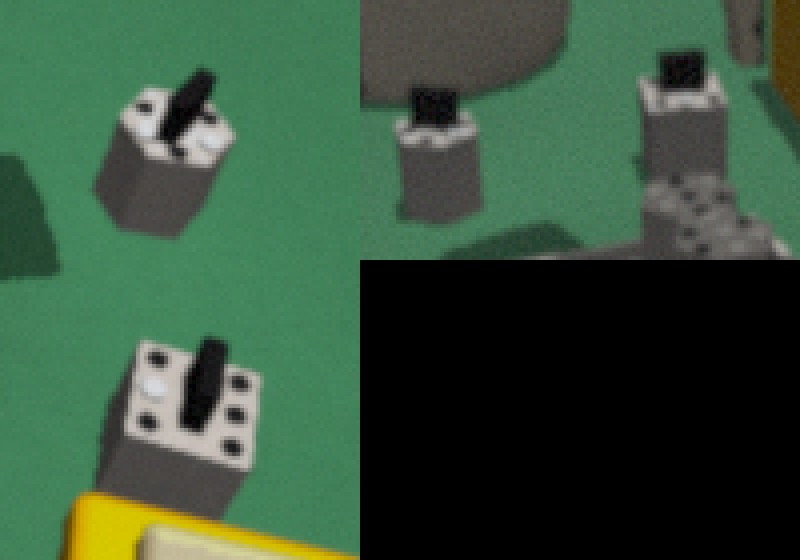

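View pics/wrist0.png

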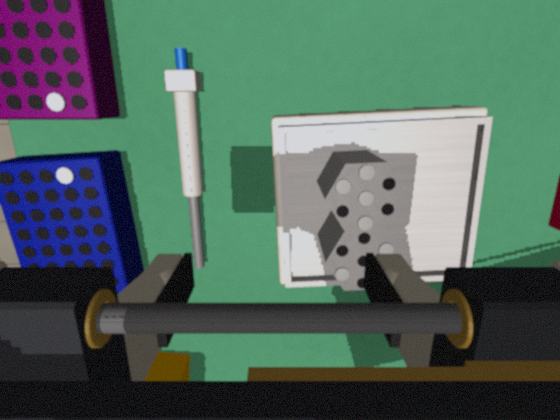

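```bash
cat >> h.py <<'E'
from scipy.spatial.transform import Rotation as Ro
def wristRt(c,s):
    T=np.eye(4);T[:3,:3]=Ro.from_euler("xyz",s["eef_rot"],degrees=True).as_matrix();T[:3,3]=s["tcp_pos"]
    M=np.linalg.inv(T@c["T_tool_cam"]);return M[:3,:3],M[:3,3]
def snap(tag):
    from plant import get_state,cams
    s=get_state();c=cams.capture("wrist");c["R"],c["t"]=wristRt(c,s)
    np.savez(f"pics/{tag}.npz",**c);cv2.imwrite(f"pics/{tag}.png",c["image"][:,:,::-1]);return c,s
def rect(q):
    (x,y),(w,h),a=cv2.minAreaRect((q[:,:2]*1000).astype(np.float32));return np.round([x,y,w,h,a],1)
def plane(q):
    m=q.mean(0);n=np.linalg.svd(q-m,full_matrices=False)[2][2];return m,n*np.sign(n[2])
E
python3 - <<'E'
from h import *
s={"eef_rot":[179.905,-.00785,-90.005],"tcp_pos":[.674547,0,.247618]}
for n in("scene","side","wrist"):
    c=load(f"pics/{n}0.npz")
    if n=="wrist": c["R"],c["t"]=wristRt(c,s)
    P=cloud(c).reshape(-1,3);Q=P[np.isfinite(P[:,0])]
    # heater region
    reg=(Q[:,0]>.42)&(Q[:,0]<.8)&(Q[:,1]>-.2)&(Q[:,1]<.15)
    for lo,hi in((.05,.06),(.063,.073),(.113,.127)):
        q=Q[reg&(Q[:,2]>lo)&(Q[:,2]<hi)]
        if len(q)>20: print(n,lo,len(q),q.mean(0).round(4),np.percentile(q[:,:2],[2,98],axis=0).round(3).tolist(),rect(q))
    q=Q[(Q[:,1]<-.2)&(Q[:,1]>-.5)&(Q[:,0]>.35)&(Q[:,0]<.8)&(Q[:,2]>.045)&(Q[:,2]<.2)]
    if len(q)>100: print(n,"ctrl",len(q),q.min(0).round(3),q.max(0).round(3))
E
```

```text
scene 0.05 2100 [0.6038 0.0312 0.0552] [[0.484, -0.064], [0.676, 0.104]] [578.7  17.6 200.  177.5   2.9]
scene 0.063 827 [0.6099 0.0286 0.0673] [[0.48, -0.063], [0.675, 0.101]] [576.   17.3 195.4 164.3   3.1]
scene 0.113 707 [0.6096 0.0353 0.1205] [[0.579, -0.008], [0.635, 0.073]] [614.3  27.3  58.4 106.6  27.9]
scene ctrl 4396 [ 0.442 -0.399  0.045] [ 0.769 -0.221  0.147]
side 0.05 1739 [0.5572 0.0061 0.0541] [[0.48, -0.068], [0.667, 0.094]] [574.2  12.4 196.7 173.5   3.3]
side 0.063 555 [ 0.5695 -0.0086  0.0658] [[0.479, -0.068], [0.673, 0.098]] [575.8  16.7 195.2 169.4   2. ]
side 0.113 499 [0.6023 0.0123 0.1187] [[0.575, -0.037], [0.631, 0.07]] [603.7  17.3  65.  116.6   2.4]
side ctrl 8996 [ 0.435 -0.408  0.045] [ 0.766 -0.225  0.145]
wrist 0.05 18629 [0.5669 0.0047 0.0547] [[0.486, -0.065], [0.665, 0.092]] [576.5  16.5 200.3 173.1   2.7]
wrist 0.063 4385 [ 0.5763 -0.0046  0.0666] [[0.479, -0.066], [0.673, 0.102]] [574.7  19.  193.2 165.    2.8]
wrist 0.113 6719 [0.6071 0.0099 0.1202] [[0.579, -0.035], [0.632, 0.07]] [604.   20.5  64.3 113.4   2.8]
```

>>> apply_moves([
  {"dp": [-0.172,0.319,0],"yaw": 65},
  {"dp": [-0.172,0.319,0],"yaw": 65},
  {"dp": [-0.172,0.319,0],"yaw": 65},
  {"dp": [-0.172,0.319,0],"yaw": 65},
  {"dp": [-0.172,0.319,0],"yaw": 65},
  {"dp": [-0.172,0.319,0],"yaw": 65},
  {"dp": [-0.172,0.319,0],"yaw": 65},
  {"dp": [-0.172,0.319,0],"yaw": 65},
  {"dp": [-0.172,0.319,0],"yaw": 65},
  {"dp": [-0.172,0.319,0],"yaw": 65},
  {"dp": [-0.172,0.319,0],"yaw": 65},
  {"dp": [-0.172,0.319,0],"yaw": 65},
  {"dp": [-0.172,0.319,0],"yaw": 65},
  {"dp": [-0.172,0.319,0],"yaw": 65},
], grip=-1)

```text
time_s: 1.32
tcp_pos: [0.5035, 0.318, 0.2484]
eef_rot: [180.0, 0.0, -25.1]
contact_force: [0.3, -1.0, -0.2]
gripper_width: 0.0875
gripper_force: 0.0
```

Run:
```python
from h import *
c,s=snap("w1");print(s["time_s"],s["tcp_pos"].round(4),s["eef_rot"].round(2),s["joints"].round(1))
P=cloud(c);Q=P.reshape(-1,3);Q=Q[np.isfinite(Q[:,0])]
Q=Q[np.hypot(Q[:,0]-.503,Q[:,1]-.319)<.06]
for lo,hi in((-.01,.01),(.06,.07),(.092,.102)):
    q=Q[(Q[:,2]>lo)&(Q[:,2]<hi)];print(lo,len(q),q.mean(0).round(4),rect(q))
```

```text
1.3167 [0.5035 0.318  0.2484] [179.98   0.   -25.13] [ 51.1  13.1  -9.7   0.  -67.1  13.8]
-0.01 5222 [ 0.5151  0.312  -0.    ] [502.9 319.  119.7 118.7  64.9]
0.06 2237 [0.5028 0.3211 0.0653] [500.4 322.5  63.8  56.3  27.7]
0.092 536 [0.5011 0.3218 0.0966] [500.1 322.3  12.   36.2  57.3]
```

View pics/w1.png

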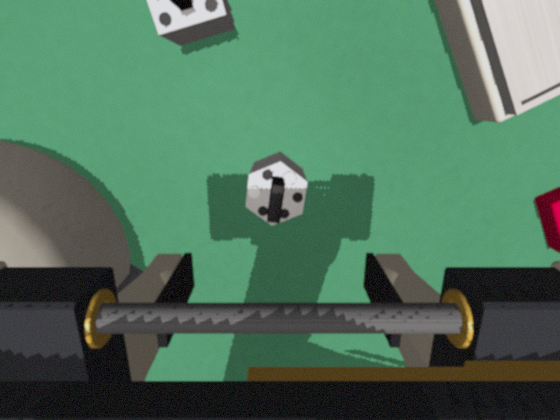

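>>> apply_moves([
  {"dp": [-0.003,0.003,0],"yaw": -7},
  {"dp": [-0.003,0.003,-0.02],"yaw": -7.6},
  {"dp": [-0.003,0.003,-0.06],"yaw": -7.6},
  {"dp": [-0.003,0.003,-0.1],"yaw": -7.6},
  {"dp": [-0.003,0.003,-0.13],"yaw": -7.6},
  {"dp": [-0.003,0.003,-0.15],"yaw": -7.6},
  {"dp": [-0.003,0.003,-0.157],"yaw": -7.6},
  {"dp": [-0.003,0.003,-0.157],"yaw": -7.6},
  {"dp": [-0.003,0.003,-0.157],"yaw": -7.6},
  {"dp": [-0.003,0.003,-0.157],"yaw": -7.6},
])

```text
time_s: 2.2
tcp_pos: [0.5011, 0.3227, 0.0934]
eef_rot: [-179.8, -0.0, -32.6]
contact_force: [-0.9, 0.2, 0.4]
gripper_width: 0.0876
gripper_force: 0.0
```

>>> apply_moves([
  {"dp": [0,0,0],"yaw": 0},
  {"dp": [0,0,0],"yaw": 0},
  {"dp": [0,0,0],"yaw": 0},
  {"dp": [0,0,0],"yaw": 0},
  {"dp": [0,0,0],"yaw": 0},
  {"dp": [0,0,0],"yaw": 0},
  {"dp": [0,0,0],"yaw": 0},
  {"dp": [0,0,0],"yaw": 0},
  {"dp": [0,0,0],"yaw": 0},
  {"dp": [0,0,0],"yaw": 0},
  {"dp": [0,0,0],"yaw": 0},
  {"dp": [0,0,0],"yaw": 0},
], grip=1, squeeze=30)

```text
time_s: 3.2
tcp_pos: [0.5, 0.322, 0.0915]
eef_rot: [180.0, 0.0, -32.6]
contact_force: [0.6, 0.1, 0.6]
gripper_width: 0.0133
gripper_force: 0.2
```

>>> apply_moves([
  {"dp": [0,0,0],"yaw": 0},
  {"dp": [0,0,0],"yaw": 0},
  {"dp": [0,0,0],"yaw": 0},
  {"dp": [0,0,0],"yaw": 0},
  {"dp": [0,0,0],"yaw": 0},
  {"dp": [0,0,0],"yaw": 0},
])

```text
time_s: 3.7
tcp_pos: [0.5, 0.3221, 0.0915]
eef_rot: [-180.0, 0.0, -32.6]
contact_force: [-0.0, 1.7, -2.3]
gripper_width: 0.012
gripper_force: 30.0
```

>>> apply_moves([
  {"dp": [0,0,0.02],"yaw": 0},
  {"dp": [0,0,0.06],"yaw": 0},
  {"dp": [0,0,0.1],"yaw": 0},
  {"dp": [0,0,0.13],"yaw": 0},
  {"dp": [0.005,-0.03,0.13],"yaw": 5},
  {"dp": [0.01,-0.065,0.13],"yaw": 12},
  {"dp": [0.015,-0.1,0.13],"yaw": 19},
  {"dp": [0.019,-0.138,0.13],"yaw": 26},
  {"dp": [0.023,-0.176,0.13],"yaw": 32},
  {"dp": [0.026,-0.214,0.13],"yaw": 35.4},
  {"dp": [0.029,-0.25,0.13],"yaw": 35.4},
  {"dp": [0.032,-0.28,0.13],"yaw": 35.4},
  {"dp": [0.033,-0.3,0.13],"yaw": 35.4},
  {"dp": [0.033,-0.3065,0.13],"yaw": 35.4},
  {"dp": [0.033,-0.3065,0.13],"yaw": 35.4},
  {"dp": [0.033,-0.3065,0.13],"yaw": 35.4},
  {"dp": [0.033,-0.3065,0.13],"yaw": 35.4},
])

```text
time_s: 5.12
tcp_pos: [0.5327, 0.0161, 0.2212]
eef_rot: [-180.0, 0.0, 2.8]
contact_force: [0.2, 0.1, -5.3]
gripper_width: 0.0121
gripper_force: 30.0
```

```bash
cat > m.py <<'E'
from h import *
import sys
from plant import cams
c,s=snap(sys.argv[1]);print(s["time_s"],s["tcp_pos"].round(4),s["eef_rot"].round(2),s["joints"].round(1),s["contact_force"].round(1))
sc=cams.capture("scene");sd=cams.capture("side")
for n,k in(("wrist",c),("scene",sc),("side",sd)):
    Q=cloud(k).reshape(-1,3);Q=Q[np.isfinite(Q[:,0])]
    Q=Q[(Q[:,0]>.42)&(Q[:,0]<.75)&(Q[:,1]>-.12)&(Q[:,1]<.15)]
    for lo,hi in((.05,.06),(.063,.073),(.114,.126),(.142,.16)):
        q=Q[(Q[:,2]>lo)&(Q[:,2]<hi)]
        if len(q)>20:print(n,lo,len(q),q.mean(0).round(4),rect(q))
cv2.imwrite(f"pics/{sys.argv[1]}_sc.png",sc["image"][:,:,::-1]);cv2.imwrite(f"pics/{sys.argv[1]}_sd.png",sd["image"][:,:,::-1])
E
python3 m.py w2
```

```text
5.1167 [0.5327 0.0161 0.2212] [-1.7999e+02  4.0000e-02  2.8200e+00] [ 22.8   8.4 -19.5  -0.  -62.2  70. ] [ 0.2  0.1 -5.3]
wrist 0.05 20536 [0.5906 0.0193 0.055 ] [576.5  18.5 200.1 176.8   2.9]
wrist 0.063 6311 [0.6046 0.0203 0.0667] [575.4  18.6 192.2 164.6   2.9]
wrist 0.114 12549 [0.6048 0.0201 0.1205] [604.   20.1  64.1 112.4   2.7]
wrist 0.142 593 [0.5555 0.0175 0.1514] [555.5  17.4  16.3  55.9   2.9]
scene 0.05 2437 [0.5904 0.0219 0.0552] [579.   17.8 201.6 178.2   2.9]
scene 0.063 912 [0.6014 0.0187 0.0673] [576.2  17.3 195.7 164.4   2.6]
scene 0.114 1001 [0.6077 0.0197 0.1207] [604.9  18.9  64.9 112.    2.4]
scene 0.142 159 [0.5556 0.0171 0.151 ] [549.3  20.7  25.8  58.3  22.4]
side 0.05 1722 [0.5573 0.0053 0.0541] [572.2  12.9 194.3 175.5   4.4]
side 0.063 536 [ 0.5693 -0.0086  0.0658] [576.   16.7 193.6 170.    2.9]
side 0.114 481 [0.6028 0.0131 0.119 ] [603.2  17.   62.  114.9   2.7]
side 0.142 181 [ 0.526  -0.0058  0.1512] [ 5.317e+02 -3.000e-01  6.310e+01  3.340e+01  1.000e-01]
```

View pics/w2.png

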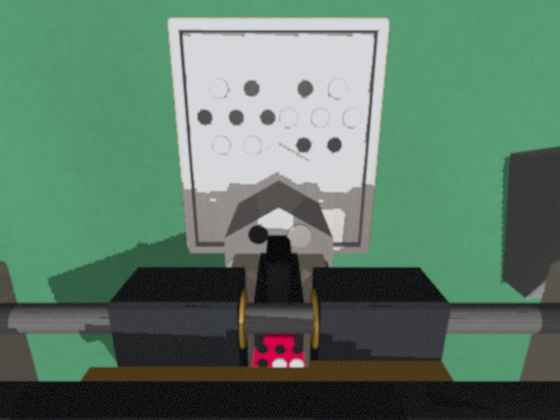

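>>> apply_moves([
  {"dp": [0,0.0004,-0.02],"yaw": 0},
  {"dp": [0,0.0004,-0.045],"yaw": 0},
  {"dp": [0,0.0004,-0.06],"yaw": 0},
  {"dp": [0,0.0004,-0.068],"yaw": 0},
  {"dp": [0,0.0004,-0.071],"yaw": 0},
  {"dp": [0,0.0004,-0.073],"yaw": 0},
  {"dp": [0,0.0004,-0.074],"yaw": 0},
  {"dp": [0,0.0004,-0.074],"yaw": 0},
  {"dp": [0,0.0004,-0.074],"yaw": 0},
  {"dp": [0,0.0004,-0.074],"yaw": 0},
])

```text
time_s: 6.1
tcp_pos: [0.5334, 0.016, 0.1483]
eef_rot: [-180.0, -0.1, 2.8]
contact_force: [0.1, -0.6, -4.2]
gripper_width: 0.0119
gripper_force: 30.0
```

>>> apply_moves([
  {"dp": [0,0,-0.0005],"yaw": 0},
  {"dp": [0,0,-0.001],"yaw": 0},
  {"dp": [0,0,-0.001],"yaw": 0},
  {"dp": [0,0,-0.001],"yaw": 0},
  {"dp": [0,0,-0.001],"yaw": 0},
])

```text
time_s: 6.52
tcp_pos: [0.5332, 0.0159, 0.1469]
eef_rot: [-180.0, -0.0, 2.8]
contact_force: [-1.1, -0.4, -1.3]
gripper_width: 0.012
gripper_force: 30.0
```

>>> apply_moves([
  {"dp": [0.004,0.0002,0],"yaw": 0},
  {"dp": [0.008,0.0004,0],"yaw": 0},
  {"dp": [0.012,0.0006,0],"yaw": 0},
  {"dp": [0.016,0.0008,0],"yaw": 0},
  {"dp": [0.019,0.0009,0],"yaw": 0},
  {"dp": [0.02,0.001,0],"yaw": 0},
  {"dp": [0.02,0.001,0],"yaw": 0},
  {"dp": [0.02,0.001,0],"yaw": 0},
])

```text
time_s: 7.18
tcp_pos: [0.5538, 0.0167, 0.1487]
eef_rot: [180.0, -0.1, 2.8]
contact_force: [-7.6, 0.8, 14.7]
gripper_width: 0.012
gripper_force: 30.0
```

>>> apply_moves([
  {"dp": [0.0005,0,0],"yaw": 0},
  {"dp": [0.001,0,0],"yaw": 0},
  {"dp": [0.0015,0.0001,0],"yaw": 0},
  {"dp": [0.0015,0.0001,0],"yaw": 0},
  {"dp": [0.0015,0.0001,0],"yaw": 0},
])

```text
time_s: 7.6
tcp_pos: [0.555, 0.0168, 0.1487]
eef_rot: [180.0, -0.1, 2.8]
contact_force: [-6.8, 0.2, 15.3]
gripper_width: 0.0116
gripper_force: 30.0
```

```bash
python3 m.py w3
python3 - <<'E'
import cv2,numpy as np
a=cv2.imread("pics/w3.png")[100:340,130:430];b=cv2.imread("pics/w3_sd.png")[150:260,200:330]
c=cv2.imread("pics/w3_sc.png")[140:260,240:350]
im=np.zeros((600,800,3),np.uint8)
im[:240,:300]=a;im[:330,300:690]=cv2.resize(b,None,fx=3,fy=3);im[240:600,:330]=cv2.resize(c,None,fx=3,fy=3)[:360] if 0 else im[240:600,:330]
im[330:570,300:520]=cv2.resize(c,None,fx=2,fy=2)
cv2.imwrite("pics/w3c.png",im)
E
```

```text
7.6 [0.555  0.0168 0.1487] [ 1.7997e+02 -8.0000e-02  2.8500e+00] [ 22.   14.3 -22.4   0.1 -53.2  70.8] [-6.8  0.2 15.3]
wrist 0.05 21594 [0.621 0.021 0.055] [597.6  19.6 157.2 174.4   2.9]
wrist 0.063 8719 [0.6282 0.0216 0.0667] [597.8  19.7 147.5 165.    2.8]
wrist 0.114 25052 [0.6016 0.0199 0.1204] [595.3  19.6  81.7 112.6   2.7]
wrist 0.142 2325 [0.5632 0.0171 0.1519] [559.   21.   37.2  38.1  63.1]
scene 0.05 2189 [0.6012 0.0235 0.0552] [578.5  17.9 201.9 178.1   2.7]
scene 0.063 911 [0.6031 0.0184 0.0672] [575.7  17.3 195.7 164.3   2.7]
scene 0.114 1195 [0.6008 0.019  0.1209] [584.9  17.1 104.2 111.6   4.6]
scene 0.142 188 [0.5625 0.0158 0.152 ] [562.1  17.9  37.5  35.1  58.8]
side 0.05 1267 [ 0.5608 -0.0102  0.0542] [574.   12.4 195.8 175.    2.6]
side 0.063 578 [ 0.5643 -0.0155  0.0661] [576.2  16.8 194.1 170.3   2.5]
side 0.114 596 [0.5869 0.0041 0.1193] [583.7  20.1 101.5 118.4  66.5]
side 0.142 94 [0.5481 0.0041 0.1501] [545.6   9.6  22.4  49.2  28.9]
```

View pics/w3c.png

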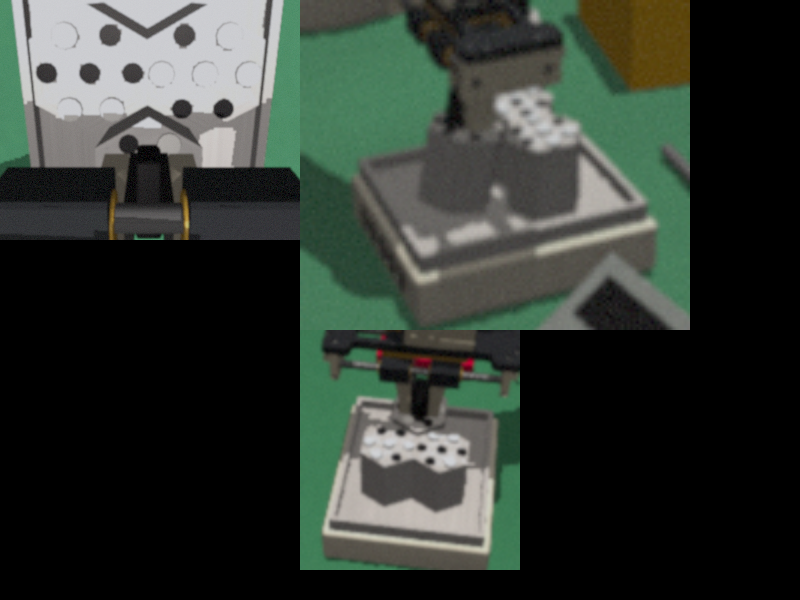

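```bash
cat > t.py <<'E'
from h import *
import sys
c=load(f"pics/{sys.argv[1]}.npz");P=cloud(c)
Q=P.reshape(-1,3);Q=Q[np.isfinite(Q[:,0])];e=np.array([np.cos(np.radians(2.8)),np.sin(np.radians(2.8))])
L=(Q[:,:2]-[.6040,.0201])@np.c_[e,[-e[1],e[0]]]; # heater frame about bolted midpoint
for n,m in(("loose",(np.abs(L[:,1])<.014)&(L[:,0]<-.018)&(L[:,0]>-.08)),("bolted",(np.abs(L[:,1])<.05)&(L[:,0]>.0)&(L[:,0]<.014))):
    m&=(np.abs(Q[:,2]-.12)<.009);q=np.c_[L[m],Q[m,2]]
    a,nn=plane(q);print(n,len(q),a.round(4),"tilt x,y deg",np.degrees(nn[:2]).round(2))
    print(np.percentile(q[:,:2],[1,99],axis=0).round(4).tolist())
    for x in np.arange(-.035,0.01,.004):
        k=np.abs(q[:,0]-x)<.002
        if k.sum()>20: print(x.round(3),q[k,2].mean().round(4),end=" | ")
E
python3 t.py w3
```

```text
loose 1829 [-0.0317 -0.0002  0.1205] tilt x,y deg [11.97  3.17]
[[-0.0418, -0.0138], [-0.0183, 0.0138]]
-0.035 0.1215 | -0.031 0.1191 | -0.027 0.1176 | -0.023 0.1196 | -0.019 0.1204 | bolted 6073 [ 0.007  -0.0005  0.1204] tilt x,y deg [4.8  0.53]
[[0.0002, -0.049], [0.0138, 0.0489]]
0.001 0.121 | 0.005 0.1204 | 0.009 0.1199 |
```

>>> apply_moves([
  {"dp": [-0.003,-0.0001,0.002],"yaw": 0},
  {"dp": [-0.006,-0.0003,0.002],"yaw": 0},
  {"dp": [-0.008,-0.0004,0.002],"yaw": 0},
  {"dp": [-0.01,-0.0005,0.001],"yaw": 0},
  {"dp": [-0.01,-0.0005,0.001],"yaw": 0},
  {"dp": [-0.01,-0.0005,0.001],"yaw": 0},
])

```text
time_s: 8.25
tcp_pos: [0.5459, 0.0168, 0.1486]
eef_rot: [-180.0, -0.2, 2.8]
contact_force: [2.5, -0.4, 5.0]
gripper_width: 0.0117
gripper_force: 30.0
```

>>> apply_moves([
  {"dp": [0,0,0],"yaw": 0},
  {"dp": [0,0,0],"yaw": 0},
  {"dp": [0,0,0],"yaw": 0},
  {"dp": [0,0,0],"yaw": 0},
  {"dp": [0,0,0],"yaw": 0},
  {"dp": [0,0,0],"yaw": 0},
], grip=-0.2)

```text
time_s: 8.75
tcp_pos: [0.5443, 0.0164, 0.1473]
eef_rot: [180.0, 0.0, 2.8]
contact_force: [-0.2, 0.6, 0.2]
gripper_width: 0.0464
gripper_force: 0.0
```

```bash
python3 m.py w4 |grep -v -e scene -e side; sed -i 's/(np.abs(L\[:,1\])<.014)&(L\[:,0\]<-.018)/(np.abs(L[:,1])<.014)\&(np.abs(L[:,1])>.008)\&(L[:,0]<-.018)/' t.py; python3 t.py w4; python3 t.py w3
```

```text
8.75 [0.5443 0.0164 0.1473] [1.7999e+02 4.0000e-02 2.8000e+00] [ 22.3  13.5 -23.7  -0.  -52.8  70.5] [-0.2  0.6  0.2]
wrist 0.05 25563 [0.6098 0.0203 0.0551] [589.4  18.5 174.  170.1   2.9]
wrist 0.063 9952 [0.624  0.0212 0.0668] [592.9  19.6 157.9 165.2   2.7]
wrist 0.114 28538 [0.5955 0.0196 0.1205] [566.9  18.4 138.4 112.5   2.6]
wrist 0.142 3020 [0.5431 0.0169 0.1506] [532.   15.7  48.8  79.9   2.8]
loose 1367 [-0.0571  0.      0.1202] tilt x,y deg [-0.03  1.5 ]
[[-0.0794, -0.0139], [-0.0183, 0.0139]]
-0.023 0.1203 | -0.019 0.1207 | bolted 6522 [ 0.007  -0.0003  0.1204] tilt x,y deg [4.7  0.52]
[[0.0003, -0.0491], [0.0137, 0.0491]]
0.001 0.121 | 0.005 0.1205 | 0.009 0.12 | loose 833 [-0.0316 -0.0003  0.121 ] tilt x,y deg [7.21 2.92]
[[-0.0423, -0.0139], [-0.0182, 0.0138]]
-0.035 0.1216 | -0.031 0.1191 | -0.023 0.1204 | -0.019 0.1206 | bolted 6073 [ 0.007  -0.0005  0.1204] tilt x,y deg [4.8  0.53]
[[0.0002, -0.049], [0.0138, 0.0489]]
0.001 0.121 | 0.005 0.1204 | 0.009 0.1199 |
```

>>> apply_moves([
  {"dp": [0,0,-0.002],"yaw": 0},
  {"dp": [0,0,-0.002],"yaw": 0},
  {"dp": [0,0,-0.002],"yaw": 0},
])

```text
time_s: 9.15
tcp_pos: [0.5444, 0.0165, 0.1454]
eef_rot: [180.0, 0.0, 2.8]
contact_force: [-0.3, 0.1, 0.4]
gripper_width: 0.0524
gripper_force: 0.0
```

>>> apply_moves([
  {"dp": [0,0,0],"yaw": 0},
  {"dp": [0,0,0],"yaw": 0},
  {"dp": [0,0,0],"yaw": 0},
  {"dp": [0,0,0],"yaw": 0},
  {"dp": [0,0,0],"yaw": 0},
  {"dp": [0,0,0],"yaw": 0},
  {"dp": [0,0,0],"yaw": 0},
  {"dp": [0,0,0],"yaw": 0},
  {"dp": [0,0,0],"yaw": 0},
  {"dp": [0,0,0],"yaw": 0},
], grip=1, squeeze=55)

```text
time_s: 9.98
tcp_pos: [0.5446, 0.0166, 0.1455]
eef_rot: [-180.0, -0.0, 2.8]
contact_force: [0.8, 1.4, -2.0]
gripper_width: 0.0116
gripper_force: 55.0
```

>>> apply_moves([
  {"dp": [0,0,0.0007],"yaw": 0},
  {"dp": [0,0,0.0015],"yaw": 0},
  {"dp": [0,0,0.0015],"yaw": 0},
  {"dp": [0,0,0.0015],"yaw": 0},
  {"dp": [0,0,0.0015],"yaw": 0},
])

```text
time_s: 10.4
tcp_pos: [0.5442, 0.0164, 0.1468]
eef_rot: [180.0, 0.0, 2.8]
contact_force: [-0.5, 0.1, -4.1]
gripper_width: 0.0113
gripper_force: 55.0
```

>>> apply_moves([
  {"dp": [0.003,0.0001,0],"yaw": 0},
  {"dp": [0.006,0.0003,0],"yaw": 0},
  {"dp": [0.008,0.0004,0],"yaw": 0},
  {"dp": [0.008,0.0004,0],"yaw": 0},
  {"dp": [0.008,0.0004,0],"yaw": 0},
])

```text
time_s: 10.82
tcp_pos: [0.5526, 0.0169, 0.1469]
eef_rot: [180.0, 0.0, 2.8]
contact_force: [-0.8, -0.7, -5.4]
gripper_width: 0.0112
gripper_force: 55.0
```

>>> apply_moves([
  {"dp": [0.0005,0,0],"yaw": 0},
  {"dp": [0.001,0.0001,0],"yaw": 0},
  {"dp": [0.0015,0.0001,0],"yaw": 0},
  {"dp": [0.0015,0.0001,0],"yaw": 0},
  {"dp": [0.0015,0.0001,0],"yaw": 0},
])

```text
time_s: 11.23
tcp_pos: [0.554, 0.017, 0.1471]
eef_rot: [-180.0, -0.0, 2.8]
contact_force: [0.6, -0.8, -5.6]
gripper_width: 0.0112
gripper_force: 55.0
```

>>> apply_moves([
  {"dp": [0.0005,0,0],"yaw": 0},
  {"dp": [0.001,0.0001,0],"yaw": 0},
  {"dp": [0.001,0.0001,0],"yaw": 0},
  {"dp": [0.001,0.0001,0],"yaw": 0},
])

```text
time_s: 11.57
tcp_pos: [0.555, 0.0171, 0.1471]
eef_rot: [-180.0, -0.0, 2.8]
contact_force: [0.3, 0.3, -4.9]
gripper_width: 0.0112
gripper_force: 55.0
```

>>> apply_moves([
  {"dp": [0.0005,0,0],"yaw": 0},
  {"dp": [0.001,0.0001,0],"yaw": 0},
  {"dp": [0.001,0.0001,0],"yaw": 0},
  {"dp": [0.001,0.0001,0],"yaw": 0},
])

```text
time_s: 11.9
tcp_pos: [0.556, 0.0172, 0.1471]
eef_rot: [-180.0, 0.0, 2.8]
contact_force: [0.1, 0.3, -4.7]
gripper_width: 0.0118
gripper_force: 55.0
```

>>> apply_moves([
  {"dp": [0.0005,0,0],"yaw": 0},
  {"dp": [0.001,0.0001,0],"yaw": 0},
  {"dp": [0.001,0.0001,0],"yaw": 0},
  {"dp": [0.001,0.0001,0],"yaw": 0},
])

```text
time_s: 12.23
tcp_pos: [0.557, 0.0173, 0.1471]
eef_rot: [180.0, -0.0, 2.8]
contact_force: [-0.0, -1.0, -5.8]
gripper_width: 0.0114
gripper_force: 55.0
```

>>> apply_moves([
  {"dp": [0.0005,0,0],"yaw": 0},
  {"dp": [0.001,0.0001,0],"yaw": 0},
  {"dp": [0.001,0.0001,0],"yaw": 0},
  {"dp": [0.001,0.0001,0],"yaw": 0},
])

```text
time_s: 12.57
tcp_pos: [0.558, 0.0174, 0.1471]
eef_rot: [180.0, -0.0, 2.8]
contact_force: [1.4, -0.6, -4.7]
gripper_width: 0.0115
gripper_force: 55.0
```

```bash
python3 m.py w5 |grep wrist
python3 - <<'E'
from h import *
c=load("pics/w5.npz");P=cloud(c)
e=np.array([np.cos(np.radians(2.8)),np.sin(np.radians(2.8))])
L=(P[...,:2]-[.6040,.0201])@np.c_[e,[-e[1],e[0]]]
# V gap: points well below tops, just in front of V; edges of loose block front
m=(np.abs(P[...,2]-.12)<.008)&(np.abs(L[...,1])<.06)&(L[...,0]<-.0)&(L[...,0]>-.09)
for y in range(-26,27,4):
    k=m&(np.abs(L[...,1]*1000-y)<1.2); x=np.sort(L[...,0][k])*1000
    g=np.diff(x);i=g.argmax();print(y,len(x),"gap %.1f at %.1f..%.1f"%(g[i],x[i],x[i+1]),"min %.1f"%x[0])
E
```

```text
wrist 0.05 21495 [0.6238 0.0209 0.055 ] [599.7  19.  153.9 171.9   2.9]
wrist 0.063 8568 [0.6296 0.0217 0.0668] [599.6  19.8 144.  165.1   2.8]
wrist 0.114 23709 [0.6036 0.0201 0.1205] [586.8  29.6 111.7 125.6  60.9]
wrist 0.142 2105 [0.5514 0.0171 0.151 ] [545.7  16.6  48.4  41.9   2.5]
-26 293 gap 15.1 at -46.7..-31.6 min -48.5
-22 260 gap 0.5 at -13.1..-12.5 min -29.3
-18 253 gap 14.9 at -42.2..-27.3 min -43.0
-14 241 gap 14.6 at -39.6..-24.9 min -41.3
-10 231 gap 13.9 at -36.2..-22.3 min -38.8
-6 313 gap 15.0 at -34.8..-19.8 min -48.9
-2 292 gap 15.8 at -33.1..-17.3 min -47.7
2 295 gap 15.2 at -33.0..-17.8 min -47.6
6 282 gap 40.3 at -88.9..-48.6 min -89.8
10 230 gap 15.8 at -37.8..-22.0 min -39.6
14 251 gap 15.4 at -40.2..-24.8 min -41.7
18 254 gap 15.7 at -42.8..-27.1 min -42.8
22 254 gap 0.6 at -28.9..-28.3 min -29.3
26 300 gap 15.8 at -47.2..-31.4 min -48.7
```

Run:
```python
from h import *
for f in("w2","w3","w4","w5"):
    c=load(f"pics/{f}.npz");P=cloud(c);z0=.195-.0 if f=="w2" else .12
    e=np.array([np.cos(np.radians(2.8)),np.sin(np.radians(2.8))])
    L=(P[...,:2]-[.6040,.0201])@np.c_[e,[-e[1],e[0]]]*1000
    m=(np.abs(P[...,2]-z0)<.012)&(L[...,0]<0)&(L[...,0]>-100)
    for y in (-12,12):
        k=m&(np.abs(L[...,1]-y)<1.2); x=np.sort(L[...,0][k]);
        g=np.diff(x);i=g.argmax();print(f,y,len(x),"gap %.1f at %.1f..%.1f"%(g[i],x[i],x[i+1]),"min %.1f"%x[0],"max %.1f"%x[-1])
    t=(P[...,2]>z0+.024)&(P[...,2]<z0+.035)&(np.abs(L[...,1])<4)&(L[...,0]>-110)&(L[...,0]<0)
    print("  tab x range",np.percentile(L[...,0][t],[1,50,99]).round(1))
# floor heights in tray near V from the earlier view w1? use w2
c=load("pics/wrist0.npz");c["R"],c["t"]=wristRt(c,{"eef_rot":[179.905,-.00785,-90.005],"tcp_pos":[.674547,0,.247618]})
P=cloud(c);L=(P[...,:2]-[.6040,.0201])@np.c_[e,[-e[1],e[0]]]*1000
for x in range(-100,-18,6):
    print(x,[round(1000*float(np.nanmedian(P[...,2][(np.abs(L[...,0]-x)<3)&(np.abs(L[...,1]-y)<4)])),1) for y in range(-56,60,8)])
```

```text
w2 -12 195 gap 0.5 at -53.0..-52.6 min -64.7 max -45.7
w2 12 200 gap 0.5 at -58.0..-57.5 min -64.8 max -46.2
  tab x range [-72.9 -61.3 -53.3]
w3 -12 346 gap 5.4 at -29.1..-23.7 min -43.0 max -0.0
w3 12 330 gap 7.2 at -30.9..-23.7 min -42.8 max -0.0
  tab x range [-49.1 -38.3 -31.8]
w4 -12 499 gap 29.6 at -52.7..-23.1 min -83.2 max -0.1
w4 12 506 gap 28.1 at -51.7..-23.6 min -83.3 max -0.1
  tab x range [-95.1 -83.  -59.9]
w5 -12 254 gap 10.8 at -34.6..-23.8 min -40.1 max -0.0
w5 12 280 gap 10.5 at -34.5..-24.0 min -40.8 max -0.3
  tab x range [-81.6 -68.8 -46.4]
-100 [54.7, 54.8, 54.6, 54.6, 54.7, 54.5, 54.6, 54.6, 54.8, 54.8, 54.8, 54.7, 54.6, 54.7, 54.8]
-94 [54.6, 54.8, 54.6, 55.0, 54.5, 54.8, 54.7, 54.6, 54.8, 54.5, 54.8, 54.7, 54.6, 54.4, 54.7]
-88 [54.7, 54.8, 54.9, 54.8, 54.7, 55.0, 54.7, 54.8, 54.7, 54.8, 54.7, 54.7, 54.8, 54.6, 54.8]
-82 [54.8, 54.8, 54.9, 55.0, 54.8, 54.6, 54.8, 54.7, 54.9, 54.7, 54.7, 54.6, 54.8, 54.9, 54.8]
-76 [54.9, 54.8, 54.9, 54.7, 54.8, 54.7, 54.8, 54.8, 54.9, 54.7, 54.6, 54.7, 54.9, 54.7, 54.8]
-70 [54.9, 54.7, 55.0, 54.6, 54.6, 54.8, 54.7, 54.9, 54.8, 54.8, 54.8, 54.8, 54.7, 54.7, 54.8]
-64 [54.8, 54.7, 54.7, 54.6, 54.8, 54.9, 54.7, 54.9, 54.9, 54.9, 55.0, 54.7, 54.8, 54.7, 54.8]
-58 [55.0, 54.8, 54.8, 54.7, 54.7, 54.9, 54.8, 54.7, 54.8, 54.6, 54.7, 54.8, 54.6, 54.7, 54.7]
-52 [54.7, 54.8, 54.7, 54.8, 54.6, 54.8, 55.8, 54.8, 54.8, 54.6, 54.8, 54.7, 54.8, 54.6, 54.6]
-46 [54.9, 54.8, 54.9, 54.8, 54.6, nan, nan, nan, 54.6, 55.0, 54.9, 54.8, 54.7, 54.5, nan]
-40 [54.5, 54.7, 54.8, 55.3, nan, nan, nan, nan, nan, 55.0, 54.8, 54.7, 55.6, nan, nan]
-34 [54.9, 54.7, 53.8, 119.4, 119.8, nan, nan, nan, nan, nan, nan, nan, nan, nan, nan]
-28 [55.0, 55.0, 119.4, 119.7, 119.6, 119.4, nan, nan, nan, 120.2, 119.8, nan, nan, nan, nan]
-22 [54.9, 119.5, 120.1, 119.9, 119.8, 120.0, 119.9, nan, 119.4, 122.5, 122.3, nan, nan, nan, nan]
  return np.nanmean(a, axis, out=out, keepdims=keepdims)
```

>>> apply_moves([
  {"dp": [0,0,-0.0005],"yaw": 0},
  {"dp": [0,0,-0.001],"yaw": 0},
  {"dp": [0,0,-0.0015],"yaw": 0},
  {"dp": [0,0,-0.0015],"yaw": 0},
])

```text
time_s: 13.05
tcp_pos: [0.558, 0.0174, 0.1455]
eef_rot: [180.0, 0.0, 2.8]
contact_force: [0.8, -0.1, -4.9]
gripper_width: 0.0116
gripper_force: 55.0
```

>>> apply_moves([
  {"dp": [0,0,0],"yaw": 0},
  {"dp": [0,0,0],"yaw": 0},
  {"dp": [0,0,0],"yaw": 0},
  {"dp": [0,0,0],"yaw": 0},
  {"dp": [0,0,0],"yaw": 0},
  {"dp": [0,0,0],"yaw": 0},
], grip=-0.4)

```text
time_s: 13.55
tcp_pos: [0.5581, 0.0174, 0.1458]
eef_rot: [-180.0, -0.0, 2.8]
contact_force: [0.0, -0.3, 0.7]
gripper_width: 0.0459
gripper_force: 0.0
```

```bash
cat > g.py <<'E'
from h import *
import sys
f=sys.argv[1];c,s=snap(f);P=cloud(c)
print(s["time_s"],s["tcp_pos"].round(4),s["eef_rot"].round(2),s["contact_force"].round(1))
e=np.array([np.cos(np.radians(2.8)),np.sin(np.radians(2.8))])
def toL(p): return (p-[.6040,.0201])@np.c_[e,[-e[1],e[0]]]*1000
L=toL(P[...,:2]);print("TCP in frame",toL(s["tcp_pos"][:2]).round(1))
m=(np.abs(P[...,2]-.12)<.006)&(L[...,0]<0)&(L[...,0]>-100)
for y in range(-24,25,4):
    k=m&(np.abs(L[...,1]-y)<1.2);k&=P[...,2]>.05;x=np.sort(L[...,0][k])
    g=np.diff(x);i=g.argmax();z=P[...,2][k&(L[...,0]<x[i]+.01)]
    print(y,"gap %.1f at %.1f..%.1f"%(g[i],x[i],x[i+1]),"z %.4f"%np.median(z[-30:]))
E
python3 g.py w6
```

```text
13.55 [0.5581 0.0174 0.1458] [-1.8e+02 -2.0e-02  2.8e+00] [ 0.  -0.3  0.7]
TCP in frame [-46.   -0.4]
-24 gap 6.3 at -36.2..-29.9 z 0.1203
-20 gap 15.2 at -42.9..-27.7 z 0.1204
-16 gap 20.7 at -88.8..-68.2 z 0.1195
-12 gap 19.6 at -87.9..-68.3 z 0.1200
-8 gap 20.0 at -88.0..-68.0 z 0.1199
-4 gap 14.9 at -34.0..-19.1 z 0.1229
0 gap 15.6 at -32.2..-16.6 z 0.1219
4 gap 15.5 at -34.1..-18.6 z 0.1226
8 gap 19.1 at -87.4..-68.2 z 0.1200
12 gap 20.4 at -88.5..-68.1 z 0.1198
16 gap 14.9 at -41.1..-26.2 z 0.1228
20 gap 15.5 at -43.5..-28.0 z 0.1230
24 gap 8.5 at -45.6..-37.1 z 0.1229
```

>>> apply_moves([
  {"dp": [-0.01,-0.0003,0],"yaw": 0},
  {"dp": [-0.018,-0.0006,0],"yaw": 0},
  {"dp": [-0.018,-0.0006,0],"yaw": 0},
  {"dp": [-0.018,-0.0006,0],"yaw": 0},
  {"dp": [-0.018,-0.0006,0],"yaw": 0},
])

```text
time_s: 14.02
tcp_pos: [0.5401, 0.0169, 0.1459]
eef_rot: [-180.0, -0.0, 2.8]
contact_force: [0.4, -0.2, 0.4]
gripper_width: 0.0614
gripper_force: 0.0
```

>>> apply_moves([
  {"dp": [0,0,0],"yaw": 0},
  {"dp": [0,0,0],"yaw": 0},
  {"dp": [0,0,0],"yaw": 0},
  {"dp": [0,0,0],"yaw": 0},
  {"dp": [0,0,0],"yaw": 0},
  {"dp": [0,0,0],"yaw": 0},
  {"dp": [0,0,0],"yaw": 0},
  {"dp": [0,0,0],"yaw": 0},
  {"dp": [0,0,0],"yaw": 0},
  {"dp": [0,0,0],"yaw": 0},
  {"dp": [0,0,0],"yaw": 0},
], grip=1, squeeze=55)

```text
time_s: 14.93
tcp_pos: [0.54, 0.0168, 0.1455]
eef_rot: [-180.0, -0.0, 2.8]
contact_force: [0.0, -0.3, -1.1]
gripper_width: 0.012
gripper_force: 55.0
```

>>> apply_moves([
  {"dp": [0,0,0.001],"yaw": 0},
  {"dp": [0,0,0.002],"yaw": 0},
  {"dp": [0.003,0.0001,0.002],"yaw": 0},
  {"dp": [0.006,0.0003,0.002],"yaw": 0},
  {"dp": [0.009,0.0004,0.002],"yaw": 0},
  {"dp": [0.012,0.0006,0.002],"yaw": 0},
  {"dp": [0.013,0.0006,0.002],"yaw": 0},
  {"dp": [0.013,0.0006,0.002],"yaw": 0},
  {"dp": [0.013,0.0006,0.002],"yaw": 0},
])

```text
time_s: 15.68
tcp_pos: [0.5529, 0.0173, 0.1474]
eef_rot: [180.0, 0.0, 2.8]
contact_force: [0.2, 0.4, -4.9]
gripper_width: 0.0114
gripper_force: 55.0
```

```bash
python3 g.py w7
```

```text
15.6833 [0.5529 0.0173 0.1474] [1.80e+02 2.00e-02 2.79e+00] [ 0.2  0.4 -4.9]
TCP in frame [-51.2  -0.3]
-24 gap 2.2 at -32.6..-30.4 z 0.1218
-20 gap 2.0 at -30.4..-28.4 z 0.1219
-16 gap 2.8 at -28.1..-25.3 z 0.1217
-12 gap 2.1 at -25.9..-23.7 z 0.1219
-8 gap 1.9 at -23.3..-21.4 z 0.1220
-4 gap 2.2 at -21.3..-19.0 z 0.1238
0 gap 2.7 at -19.5..-16.9 z 0.1224
4 gap 2.5 at -21.2..-18.8 z 0.1224
8 gap 2.1 at -23.8..-21.6 z 0.1219
12 gap 2.3 at -25.9..-23.6 z 0.1218
16 gap 2.3 at -28.0..-25.7 z 0.1217
20 gap 2.1 at -30.4..-28.3 z 0.1217
24 gap 2.3 at -32.8..-30.5 z 0.1241
```

>>> apply_moves([
  {"dp": [0.001,0.0001,0],"yaw": 0},
  {"dp": [0.0015,0.0001,0],"yaw": 0},
  {"dp": [0.002,0.0001,0],"yaw": 0},
  {"dp": [0.002,0.0001,0],"yaw": 0},
  {"dp": [0.002,0.0001,0],"yaw": 0},
])

```text
time_s: 16.15
tcp_pos: [0.555, 0.0175, 0.1476]
eef_rot: [-180.0, 0.0, 2.8]
contact_force: [0.4, -0.0, -5.8]
gripper_width: 0.0116
gripper_force: 55.0
```

>>> apply_moves([
  {"dp": [0.0003,0,0],"yaw": 0},
  {"dp": [0.0005,0,0],"yaw": 0},
  {"dp": [0.0005,0,0],"yaw": 0},
  {"dp": [0.0005,0,0],"yaw": 0},
])

```text
time_s: 16.48
tcp_pos: [0.5555, 0.0175, 0.1476]
eef_rot: [-180.0, 0.0, 2.8]
contact_force: [-0.4, -0.5, -5.1]
gripper_width: 0.0117
gripper_force: 55.0
```

>>> apply_moves([
  {"dp": [0.0003,0,0],"yaw": 0},
  {"dp": [0.0005,0,0],"yaw": 0},
  {"dp": [0.0005,0,0],"yaw": 0},
  {"dp": [0.0005,0,0],"yaw": 0},
])

```text
time_s: 16.82
tcp_pos: [0.556, 0.0175, 0.1475]
eef_rot: [180.0, 0.0, 2.8]
contact_force: [0.6, 0.5, -5.2]
gripper_width: 0.0114
gripper_force: 55.0
```

>>> apply_moves([
  {"dp": [0.0003,0,0],"yaw": 0},
  {"dp": [0.0005,0,0],"yaw": 0},
  {"dp": [0.0005,0,0],"yaw": 0},
  {"dp": [0.0005,0,0],"yaw": 0},
])

```text
time_s: 17.15
tcp_pos: [0.5561, 0.0175, 0.1474]
eef_rot: [-180.0, 0.0, 2.8]
contact_force: [-2.6, 1.1, -4.6]
gripper_width: 0.0115
gripper_force: 55.0
```

>>> apply_moves([
  {"dp": [0,0,-0.0007],"yaw": 0},
  {"dp": [0,0,-0.0014],"yaw": 0},
  {"dp": [0,0,-0.002],"yaw": 0},
  {"dp": [0,0,-0.0023],"yaw": 0},
  {"dp": [0.0004,0,-0.0023],"yaw": 0},
  {"dp": [0.0004,0,-0.0023],"yaw": 0},
  {"dp": [0.0004,0,-0.0023],"yaw": 0},
])

```text
time_s: 17.73
tcp_pos: [0.5562, 0.0175, 0.1456]
eef_rot: [-180.0, 0.1, 2.8]
contact_force: [-7.5, 3.2, 0.8]
gripper_width: 0.0117
gripper_force: 55.0
```

```bash
python3 g.py w8
```

```text
17.7333 [0.5562 0.0175 0.1456] [-1.8e+02  6.0e-02  2.8e+00] [-7.5  3.2  0.8]
TCP in frame [-47.9  -0.3]
-24 gap 1.4 at -47.3..-45.9 z 0.1199
-20 gap 0.5 at -39.2..-38.7 z 0.1200
-16 gap 0.7 at -34.5..-33.8 z 0.1198
-12 gap 1.1 at -37.4..-36.3 z 0.1200
-8 gap 1.3 at -37.3..-35.9 z 0.1199
-4 gap 0.4 at -11.8..-11.3 z 0.1224
0 gap 0.5 at -12.4..-12.0 z 0.1220
4 gap 0.5 at -30.6..-30.1 z 0.1224
8 gap 0.6 at -29.8..-29.2 z 0.1203
12 gap 0.5 at -2.8..-2.3 z 0.1201
16 gap 0.9 at -25.1..-24.2 z 0.1199
20 gap 1.0 at -25.1..-24.1 z 0.1201
24 gap 0.8 at -46.5..-45.7 z 0.1222
```

>>> apply_moves([
  {"dp": [0,0.0003,0],"yaw": 0},
  {"dp": [0.0002,0.0005,0],"yaw": 0},
  {"dp": [0.0002,0.0005,0],"yaw": 0},
  {"dp": [0.0002,0.0005,0],"yaw": 0},
])

```text
time_s: 18.12
tcp_pos: [0.5562, 0.0176, 0.1456]
eef_rot: [180.0, 0.1, 2.8]
contact_force: [-6.8, 0.4, 2.3]
gripper_width: 0.0114
gripper_force: 55.0
```

>>> apply_moves([
  {"dp": [0,0,0],"yaw": 0},
  {"dp": [0,0,0],"yaw": 0},
  {"dp": [0,0,0],"yaw": 0},
  {"dp": [0,0,0],"yaw": 0},
  {"dp": [0,0,0],"yaw": 0},
  {"dp": [0,0,0],"yaw": 0},
  {"dp": [0,0,0],"yaw": 0},
], grip=-0.4)

```text
time_s: 18.7
tcp_pos: [0.5572, 0.018, 0.1453]
eef_rot: [180.0, -0.0, 2.8]
contact_force: [-0.1, -0.4, -0.2]
gripper_width: 0.0527
gripper_force: 0.0
```

```bash
python3 g.py w9
```

```text
18.7 [0.5572 0.018  0.1453] [ 1.8e+02 -1.0e-02  2.8e+00] [-0.1 -0.4 -0.2]
TCP in frame [-46.8   0.2]
-24 gap 0.5 at -49.5..-49.0 z 0.1198
-20 gap 0.9 at -54.6..-53.7 z 0.1199
-16 gap 0.8 at -32.2..-31.4 z 0.1200
-12 gap 0.9 at -38.3..-37.4 z 0.1205
-8 gap 0.9 at -37.0..-36.0 z 0.1205
-4 gap 0.5 at -20.2..-19.7 z 0.1231
0 gap 0.5 at -24.9..-24.4 z 0.1224
4 gap 0.5 at -24.9..-24.5 z 0.1222
8 gap 0.6 at -48.7..-48.1 z 0.1206
12 gap 0.7 at -43.1..-42.5 z 0.1206
16 gap 0.8 at -52.9..-52.1 z 0.1199
20 gap 1.8 at -56.3..-54.4 z 0.1199
24 gap 1.4 at -55.7..-54.3 z 0.1200
```

>>> apply_moves([
  {"dp": [0,0,0.02],"yaw": 0},
  {"dp": [0,0,0.055],"yaw": 0},
  {"dp": [0,0,0.09],"yaw": 0},
  {"dp": [0,0,0.12],"yaw": 0},
  {"dp": [0,0,0.134],"yaw": 0},
  {"dp": [0,0,0.134],"yaw": 0},
], grip=1)

```text
time_s: 19.25
tcp_pos: [0.5589, 0.0182, 0.2837]
eef_rot: [-179.9, -0.4, 2.8]
contact_force: [0.3, -0.1, 0.4]
gripper_width: 0.0268
gripper_force: 0.0
```

```bash
cat > b.py <<'E'
from h import *
def button(c,box):
    P=cloud(c);u0,v0,u1,v1=box
    q=P[v0:v1,u0:u1].reshape(-1,3);q=q[np.isfinite(q[:,0])&(q[:,2]>.05)&(q[:,2]<.16)]
    # RANSAC-free: keep points near a 35deg slope, iterating the fit
    for _ in range(6):
        m,n=plane(q);d=(q-m)@n;q=q[np.abs(d)<max(2*np.median(np.abs(d)),.002)]
    print("plane",m.round(4),n.round(3),"slope",np.degrees(np.arccos(n[2])).round(2),"yaw",np.degrees(np.arctan2(-n[1],-n[0])).round(2),len(q))
    return m,n,P
E
python3 - <<'E'
from b import *
from plant import cams
for nme,box in(("side",(245,245,350,350)),("scene",(120,155,205,205))):
    c=load(f"pics/{nme}0.npz");m,n,P=button(c,box)
    g=c["image"].astype(int).sum(2)
    u0,v0,u1,v1=box
    sub=(g[v0:v1,u0:u1]<100).astype(np.uint8)
    nn,lab,st,ce=cv2.connectedComponentsWithStats(sub)
    for i in range(1,nn):
        if st[i,4]>60:
            k=lab==i;q=P[v0:v1,u0:u1][k];print(st[i],np.nanmedian(q,0).round(4),"h %.4f"%np.nanmedian((q-m)@n),np.nanpercentile(q,[5,95],axis=0).round(3).tolist())
E
```

```text
plane [ 0.532  -0.3331  0.1006] [-0.562 -0.124  0.818] slope 35.15 yaw 12.49 3431
[ 49   0  35  32 445] [ 0.5613 -0.29    0.1286] h 0.0011 [[0.548, -0.325, 0.121], [0.575, -0.251, 0.136]]
[ 22  32  36  38 339] [ 0.4968 -0.3431  0.0904] h 0.0133 [[0.468, -0.356, 0.074], [0.521, -0.29, 0.111]]
plane [ 0.5908 -0.3052  0.0955] [-0.978 -0.205  0.049] slope 87.2 yaw 11.82 1147
[ 30   0  31   8 190] [ 0.5254 -0.3028  0.1077] h 0.0667 [[0.502, -0.336, 0.096], [0.572, -0.283, 0.137]]
```

>>> apply_moves([
  {"dp": [-0.007,-0.04,0],"yaw": 4},
  {"dp": [-0.014,-0.08,0],"yaw": 9.7},
  {"dp": [-0.021,-0.12,0],"yaw": 9.7},
  {"dp": [-0.028,-0.16,0],"yaw": 9.7},
  {"dp": [-0.035,-0.2,0],"yaw": 9.7},
  {"dp": [-0.042,-0.24,0],"yaw": 9.7},
  {"dp": [-0.049,-0.28,0],"yaw": 9.7},
  {"dp": [-0.056,-0.32,0],"yaw": 9.7},
  {"dp": [-0.06,-0.343,0],"yaw": 9.7},
  {"dp": [-0.06,-0.343,0],"yaw": 9.7},
  {"dp": [-0.06,-0.343,0],"yaw": 9.7},
  {"dp": [-0.06,-0.343,0],"yaw": 9.7},
])

```text
time_s: 20.25
tcp_pos: [0.4968, -0.3248, 0.2785]
eef_rot: [-180.0, 0.0, 12.5]
contact_force: [-0.7, -0.3, 0.5]
gripper_width: 0.0005
gripper_force: 0.0
```

Run:
```python
from b import *
from plant import cams
c,s=snap("w10");print(s["time_s"],s["tcp_pos"].round(4),s["eef_rot"].round(2),s["joints"].round(1))
for n in("scene","side"):
    k=cams.capture(n);np.savez(f"pics/{n}1.npz",**k);cv2.imwrite(f"pics/{n}1.png",k["image"][:,:,::-1])
```

```text
20.25 [ 0.4968 -0.3248  0.2785] [-1.7996e+02  5.0000e-02  1.2460e+01] [-14.3  11.9  -7.3  -0.  -70.8 116.8]
```

View pics/w10.png

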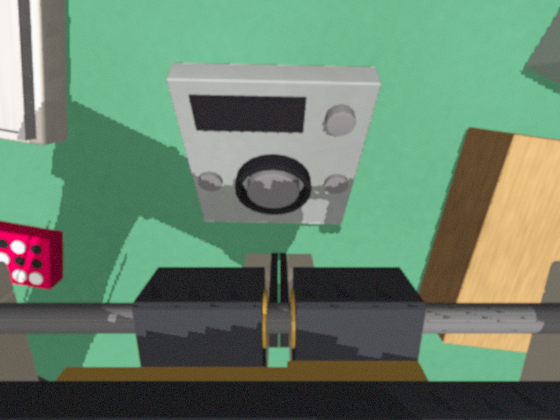

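Run:
```python
from b import *
c=load("pics/w10.npz")
m,n,P=button(c,(185,85,370,222))
d=(P-m)@n;reg=np.zeros(d.shape,bool);reg[140:222,200:350]=True
h=reg&(d>.006)&(d<.03)&(P[...,2]>.05);print("raised pix",h.sum(),"heights",np.percentile(d[h],[5,25,50,75,95]).round(4))
g=c["image"].astype(int).sum(2)
xa=np.cross([0,0,1],n);xa/=np.linalg.norm(xa);ya=xa; xs=np.cross(ya,n)  # ya level, xs along slope
def rep(name,k):
    nn,lab,st,ce=cv2.connectedComponentsWithStats(k.astype(np.uint8));i=1+st[1:,4].argmax();k=lab==i
    q=P[k];q=q[np.isfinite(q[:,0])];a=np.c_[(q-m)@ya,(q-m)@xs].astype(np.float32)*1000
    (cx,cy),r=cv2.minEnclosingCircle(a);(ex,ey),(A,B),an=cv2.fitEllipse(cv2.convexHull(a))
    hh=np.median((q-m)@n)
    for u,v in((cx,cy),(ex,ey)): print(name,len(q),"h %.4f"%hh,"ctr",(m+ya*u/1000+xs*v/1000+n*hh).round(4))
    print("   circle d %.1f ellipse %.1f %.1f"%(2*r,A,B))
rep("collar",reg&(g<110)&(d>.004))
rep("raised",h&(d>np.percentile(d[h],75)-.006))
dark=reg&(g<110)
fill=np.zeros(d.shape,np.uint8);cs,_=cv2.findContours(dark.astype(np.uint8),cv2.RETR_EXTERNAL,2);cv2.drawContours(fill,[max(cs,key=cv2.contourArea)],-1,1,-1)
ins=(fill>0)&~dark;ins=cv2.erode(ins.astype(np.uint8),np.ones((3,3)))>0
rep("cap",ins);q=P[ins];q=q[np.isfinite(q[:,0])];print("cap plane",plane(q),np.percentile((q-m)@n,[10,50,90]).round(4))
```

```text
plane [ 0.5464 -0.3082  0.1153] [-0.568 -0.119  0.815] slope 35.45 yaw 11.8 15291
raised pix 3545 heights [0.0065 0.0121 0.0153 0.0159 0.0165]
collar 538 h 0.0149 ctr [ 0.4942 -0.3191  0.0956]
collar 538 h 0.0149 ctr [ 0.494  -0.3192  0.0955]
   circle d 70.9 ellipse 69.0 69.9
raised 2979 h 0.0155 ctr [ 0.4926 -0.32    0.0952]
raised 2979 h 0.0155 ctr [ 0.4928 -0.32    0.0953]
   circle d 74.9 ellipse 73.0 74.2Traceback (most recent call last):
  File "<stdin>", line 20, in <module>
  File "<stdin>", line 9, in rep
ValueError: attempt to get argmax of an empty sequence
```

>>> apply_moves([
  {"dp": [-0.012,0.0005,-0.03],"yaw": 0},
  {"dp": [-0.022,0.0009,-0.065],"yaw": 0},
  {"dp": [-0.022,0.0009,-0.1],"yaw": 0},
  {"dp": [-0.022,0.0009,-0.125],"yaw": 0},
  {"dp": [-0.022,0.0009,-0.138],"yaw": 0},
  {"dp": [-0.022,0.0009,-0.1425],"yaw": 0},
  {"dp": [-0.022,0.0009,-0.1425],"yaw": 0},
  {"dp": [-0.022,0.0009,-0.1425],"yaw": 0},
  {"dp": [-0.022,0.0009,-0.1425],"yaw": 0},
])

```text
time_s: 21.15
tcp_pos: [0.4762, -0.3241, 0.1383]
eef_rot: [179.9, -0.1, 12.6]
contact_force: [0.0, -0.4, 0.7]
gripper_width: 0.0006
gripper_force: 0.0
```

>>> apply_moves([
  {"dp": [0.0028,0.0006,-0.0041],"yaw": 0},
  {"dp": [0.0056,0.0012,-0.0082],"yaw": 0},
  {"dp": [0.0085,0.0018,-0.0122],"yaw": 0},
  {"dp": [0.0096,0.002,-0.0139],"yaw": 0},
  {"dp": [0.0096,0.002,-0.0139],"yaw": 0},
  {"dp": [0.0096,0.002,-0.0139],"yaw": 0},
])

```text
time_s: 21.65
tcp_pos: [0.4846, -0.3221, 0.1226]
eef_rot: [-180.0, 0.0, 12.5]
contact_force: [-0.5, 0.9, -0.1]
gripper_width: 0.0007
gripper_force: 0.0
```

Run:
```python
from h import *
from plant import cams
a=cams.capture("side")["image"][190:350,220:380]
w=cams.capture("wrist")["image"][100:340,130:430]
im=np.zeros((480,800,3),np.uint8);im[:,:480]=cv2.resize(a,(480,480),interpolation=2);im[:240,490:790]=w
cv2.imwrite("pics/btn.png",im[:,:,::-1])
```

```text
(no output)
```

View pics/btn.png

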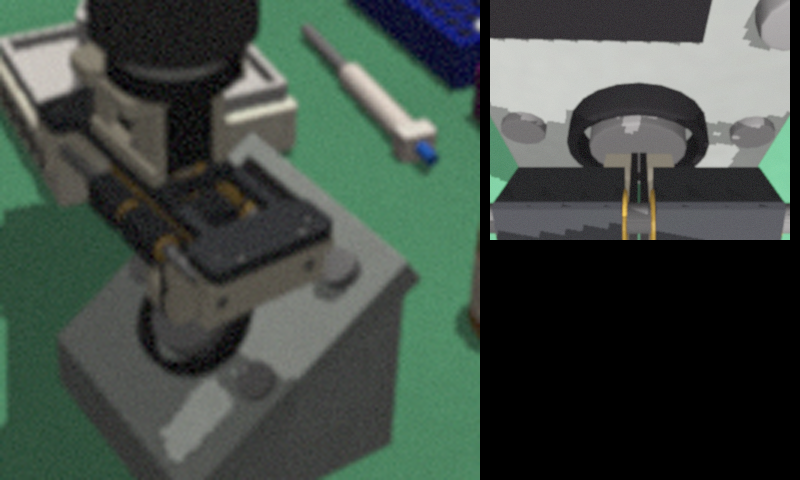

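>>> apply_moves([
  {"dp": [0.0011,0.0002,-0.0016],"yaw": 0},
  {"dp": [0.0023,0.0005,-0.0033],"yaw": 0},
  {"dp": [0.0034,0.0007,-0.0049],"yaw": 0},
  {"dp": [0.0034,0.0007,-0.0049],"yaw": 0},
])

```text
time_s: 22.08
tcp_pos: [0.4882, -0.3215, 0.118]
eef_rot: [180.0, 0.0, 12.5]
contact_force: [-1.3, -0.6, 3.7]
gripper_width: 0.0004
gripper_force: 1.8
```

>>> apply_moves([
  {"dp": [0.0006,0.0001,-0.0008],"yaw": 0},
  {"dp": [0.0011,0.0002,-0.0016],"yaw": 0},
  {"dp": [0.0017,0.0004,-0.0024],"yaw": 0},
  {"dp": [0.0017,0.0004,-0.0024],"yaw": 0},
])

```text
time_s: 22.42
tcp_pos: [0.4898, -0.3212, 0.1156]
eef_rot: [180.0, 0.0, 12.5]
contact_force: [-2.0, -0.1, 5.0]
gripper_width: 0.0003
gripper_force: 2.5
```

>>> apply_moves([
  {"dp": [0.0006,0.0001,-0.0008],"yaw": 0},
  {"dp": [0.0011,0.0002,-0.0016],"yaw": 0},
  {"dp": [0.0017,0.0004,-0.0024],"yaw": 0},
  {"dp": [0.0017,0.0004,-0.0024],"yaw": 0},
])

```text
time_s: 22.75
tcp_pos: [0.4915, -0.3208, 0.1132]
eef_rot: [180.0, 0.0, 12.5]
contact_force: [-2.6, -0.3, 6.4]
gripper_width: 0.0003
gripper_force: 3.3
```

>>> apply_moves([
  {"dp": [0.0003,0.0001,-0.0004],"yaw": 0},
  {"dp": [0.0006,0.0001,-0.0008],"yaw": 0},
  {"dp": [0.0006,0.0001,-0.0008],"yaw": 0},
  {"dp": [0.0006,0.0001,-0.0008],"yaw": 0},
])

```text
time_s: 23.08
tcp_pos: [0.492, -0.3207, 0.1126]
eef_rot: [180.0, 0.0, 12.5]
contact_force: [-3.3, -0.9, 6.3]
gripper_width: 0.0007
gripper_force: 3.5
```

>>> apply_moves([
  {"dp": [0.0003,0.0001,-0.0004],"yaw": 0},
  {"dp": [0.0006,0.0001,-0.0008],"yaw": 0},
  {"dp": [0.0006,0.0001,-0.0008],"yaw": 0},
  {"dp": [0.0006,0.0001,-0.0008],"yaw": 0},
])

```text
time_s: 23.42
tcp_pos: [0.4925, -0.3206, 0.1118]
eef_rot: [180.0, 0.0, 12.5]
contact_force: [-2.5, -1.2, 7.6]
gripper_width: 0.0007
gripper_force: 3.8
```

>>> apply_moves([
  {"dp": [0.0003,0.0001,-0.0004],"yaw": 0},
  {"dp": [0.0003,0.0001,-0.0004],"yaw": 0},
  {"dp": [0.0003,0.0001,-0.0004],"yaw": 0},
])

```text
time_s: 23.67
tcp_pos: [0.4928, -0.3206, 0.1115]
eef_rot: [180.0, 0.0, 12.5]
contact_force: [-4.0, -1.9, 7.4]
gripper_width: 0.0006
gripper_force: 3.9
```

>>> apply_moves([
  {"dp": [0.0003,0.0001,-0.0004],"yaw": 0},
  {"dp": [0.0003,0.0001,-0.0004],"yaw": 0},
  {"dp": [0.0003,0.0001,-0.0004],"yaw": 0},
])

```text
time_s: 23.92
tcp_pos: [0.4929, -0.3206, 0.1113]
eef_rot: [180.0, 0.0, 12.5]
contact_force: [-4.8, -0.9, 7.8]
gripper_width: 0.0005
gripper_force: 5.1
```

>>> apply_moves([
  {"dp": [0.0003,0.0001,-0.0004],"yaw": 0},
  {"dp": [0.0003,0.0001,-0.0004],"yaw": 0},
  {"dp": [0.0003,0.0001,-0.0004],"yaw": 0},
])

```text
time_s: 24.17
tcp_pos: [0.493, -0.3206, 0.1111]
eef_rot: [180.0, 0.1, 12.5]
contact_force: [-6.2, -1.0, 11.1]
gripper_width: 0.0006
gripper_force: 6.4
```

>>> apply_moves([
  {"dp": [0.0002,0,-0.0003],"yaw": 0},
  {"dp": [0.0002,0,-0.0003],"yaw": 0},
  {"dp": [0.0002,0,-0.0003],"yaw": 0},
  {"dp": [0.0002,0,-0.0003],"yaw": 0},
  {"dp": [0.0002,0,-0.0003],"yaw": 0},
  {"dp": [0.0002,0,-0.0003],"yaw": 0},
  {"dp": [0.0002,0,-0.0003],"yaw": 0},
  {"dp": [0.0002,0,-0.0003],"yaw": 0},
  {"dp": [0.0002,0,-0.0003],"yaw": 0},
  {"dp": [0.0002,0,-0.0003],"yaw": 0},
])

```text
time_s: 25.0
tcp_pos: [0.493, -0.3206, 0.111]
eef_rot: [180.0, 0.1, 12.5]
contact_force: [-6.2, -0.7, 13.3]
gripper_width: 0.0006
gripper_force: 7.4
```

>>> apply_moves([
  {"dp": [-0.0028,-0.0006,0.0041],"yaw": 0},
  {"dp": [-0.0056,-0.0012,0.0082],"yaw": 0},
  {"dp": [-0.0085,-0.0018,0.0122],"yaw": 0},
  {"dp": [-0.0113,-0.0024,0.0163],"yaw": 0},
  {"dp": [-0.02,-0.004,0.035],"yaw": 0},
  {"dp": [-0.02,-0.004,0.07],"yaw": 0},
  {"dp": [-0.02,-0.004,0.11],"yaw": 0},
  {"dp": [-0.02,-0.004,0.15],"yaw": 0},
  {"dp": [-0.02,-0.004,0.17],"yaw": 0},
  {"dp": [-0.02,-0.004,0.17],"yaw": 0},
  {"dp": [-0.02,-0.004,0.17],"yaw": 0},
])

```text
time_s: 25.92
tcp_pos: [0.4743, -0.324, 0.2814]
eef_rot: [179.9, -0.2, 12.5]
contact_force: [0.3, 0.2, -1.3]
gripper_width: 0.0006
gripper_force: 0.0
```

Run:
```python
from h import *
from plant import cams
a=cams.capture("scene");b=cams.capture("side")
for c,n in((a,"scene"),(b,"side")):
    Q=cloud(c).reshape(-1,3);Q=Q[np.isfinite(Q[:,0])];Q=Q[(Q[:,0]>.5)&(Q[:,0]<.66)&(Q[:,1]>-.07)&(Q[:,1]<.1)]
    q=Q[np.abs(Q[:,2]-.12)<.004];print(n,rect(q));q=Q[np.abs(Q[:,2]-.151)<.005];print(rect(q),q.mean(0))
im=np.zeros((500,800,3),np.uint8)
im[:480,:400]=cv2.resize(b["image"][165:261,210:290],(400,480));im[:400,400:]=cv2.resize(a["image"][160:260,250:350],(400,400))
cv2.imwrite("pics/end.png",im[:,:,::-1])
```

```text
scene [581.8  17.4 109.6 111.8   3.4]
[556.6  16.6  36.5  11.6   3. ] [0.55879163 0.01679532 0.15172992]
side [538.   12.8  24.8  54.4  17.4]
[0. 0. 0. 0. 0.] [nan nan nan]<stdin>:6: RuntimeWarning: Mean of empty slice.
  ret = um.true_divide(
```

View pics/end.png

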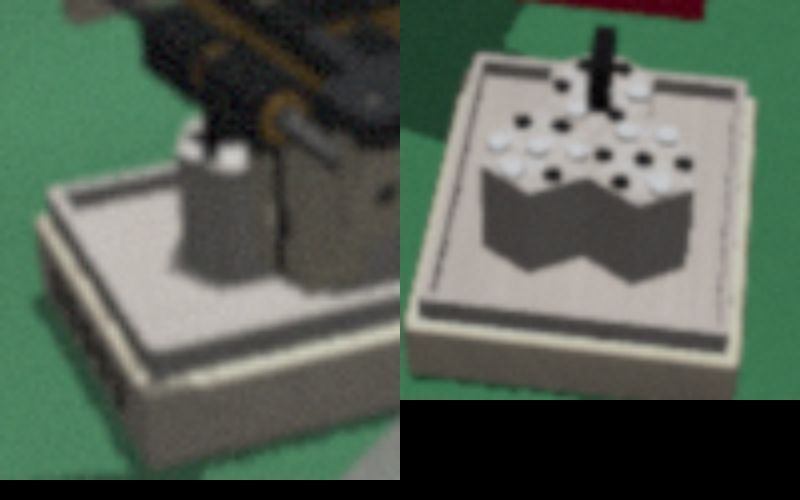

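The last picture shows the block standing upright in the V and the tops of all three blocks touching. Its tab, near pixel (603, 70), is centred over the nest.

```bash
python3 -c "
from plant import r
print(r.close_job())"
```

```text
the job is handed in; nothing more can be done
None
```

The hex block is released flat and flush in the nest, the start button was then pressed to its stop (at most about 15 N), held for over half a second and released, and the job was handed in at about 26 s; the block tipped and stuck on the first slide, so I set it down, regripped it and placed it again, and I did not re-measure the bystanders at the end.

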